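Ravioli stamps in order of size

TASK

Put the four ravioli stamps away on the dark display board: stand one upright in the middle of each grey disc, in order of size, with the smallest next to the red button and the largest at the other end. Do not knock any stamp over, and leave the salt pot standing where it is.

Things in the scene. Friction and masses are not known exactly. Their poses are not given: they have to be found in the camera images.
- stamp_34: loose ravioli stamp: round brass base 34 mm in diameter and 16 mm thick, a beech shoulder tapering up to 26 mm height, then a plain upright beech handle 26 mm in diameter (the same on all four stamps); 62 mm high in all. About 40 to 250 g. Stands upright on the table; origin at the centre of the underside, z up along the handle; yaw does not matter.
- stamp_46: loose ravioli stamp: round brass base 46 mm in diameter and 16 mm thick, a beech shoulder tapering up to 26 mm height, then a plain upright beech handle 26 mm in diameter (the same on all four stamps); 70 mm high in all. About 40 to 250 g. Stands upright on the table; origin at the centre of the underside, z up along the handle; yaw does not matter.
- stamp_58: loose ravioli stamp: round brass base 58 mm in diameter and 16 mm thick, a beech shoulder tapering up to 26 mm height, then a plain upright beech handle 26 mm in diameter (the same on all four stamps); 78 mm high in all. About 40 to 250 g. Stands upright on the table; origin at the centre of the underside, z up along the handle; yaw does not matter.
- stamp_70: loose ravioli stamp: round brass base 70 mm in diameter and 16 mm thick, a beech shoulder tapering up to 26 mm height, then a plain upright beech handle 26 mm in diameter (the same on all four stamps); 86 mm high in all. About 40 to 250 g. Stands upright on the table; origin at the centre of the underside, z up along the handle; yaw does not matter.
- mark_1: one of four equal flat grey discs, 74 mm in diameter and 2 mm thick, in a straight row at 90 mm spacing on a fixed dark wooden board (90 x 430 x 18 mm, long side along the row). Number 1 of 4 counted along the row (1 and 4 are the end discs). Fixed; origin at the centre of the disc's underside, on the board's top 18 mm above the table, so that a stamp set on it stands 20 mm above the table; y along the row, from disc 1 towards disc 4, x across the board.
- mark_2: one of four equal flat grey discs, 74 mm in diameter and 2 mm thick, in a straight row at 90 mm spacing on a fixed dark wooden board (90 x 430 x 18 mm, long side along the row). Number 2 of 4 counted along the row (1 and 4 are the end discs). Fixed; origin at the centre of the disc's underside, on the board's top 18 mm above the table, so that a stamp set on it stands 20 mm above the table; y along the row, from disc 1 towards disc 4, x across the board.
- mark_3: one of four equal flat grey discs, 74 mm in diameter and 2 mm thick, in a straight row at 90 mm spacing on a fixed dark wooden board (90 x 430 x 18 mm, long side along the row). Number 3 of 4 counted along the row (1 and 4 are the end discs). Fixed; origin at the centre of the disc's underside, on the board's top 18 mm above the table, so that a stamp set on it stands 20 mm above the table; y along the row, from disc 1 towards disc 4, x across the board.
- mark_4: one of four equal flat grey discs, 74 mm in diameter and 2 mm thick, in a straight row at 90 mm spacing on a fixed dark wooden board (90 x 430 x 18 mm, long side along the row). Number 4 of 4 counted along the row (1 and 4 are the end discs). Fixed; origin at the centre of the disc's underside, on the board's top 18 mm above the table, so that a stamp set on it stands 20 mm above the table; y along the row, from disc 1 towards disc 4, x across the board.
- red_button: round red button, 22 mm in diameter and 8 mm high, fixed on the board in line with the discs, 63 mm beyond the centre of an end disc: it marks the end where the smallest stamp goes, and is found beyond disc 1 or beyond disc 4 (a white one is at the other end). Origin at the centre of its underside, on the board's top.
- salt_pot: loose blue ceramic salt pot, 60 mm in diameter, with a dark wooden lid and a small ball knob, 68 mm high, standing in some place of the row of stamps, as does a loose steel shaker (54 mm in diameter, 80 mm high, not listed): things there stand at least 79 mm apart from centre to centre. To be left where it is. Origin at the centre of its underside, z up.
Mind the look-alikes: they are no part of the job. Leave any purple or turquoise look-alike of the stamp_46 alone.

How it is judged (in metres and radians):
At the end, for the whole second after the job is handed in: The four stamps stand upright (within 0.1 rad) on the four discs, each centred within 12 mm and resting on its disc, their size growing along the row from the red button; all are released and at rest, and the salt pot still stands within 30 mm of where it was (((horizontal distance between red_button and mark_1 below 0.1 m and horizontal distance between stamp_34 and mark_1 below 0.012 m and z of stamp_34 in the frame of mark_1 between -0.003 and 0.006 m and horizontal distance between stamp_46 and mark_2 below 0.012 m and z of stamp_46 in the frame of mark_2 between -0.003 and 0.006 m and horizontal distance between stamp_58 and mark_3 below 0.012 m and z of stamp_58 in the frame of mark_3 between -0.003 and 0.006 m and horizontal distance between stamp_70 and mark_4 below 0.012 m and z of stamp_70 in the frame of mark_4 between -0.003 and 0.006 m) or (horizontal distance between red_button and mark_4 below 0.1 m and horizontal distance between stamp_34 and mark_4 below 0.012 m and z of stamp_34 in the frame of mark_4 between -0.003 and 0.006 m and horizontal distance between stamp_46 and mark_3 below 0.012 m and z of stamp_46 in the frame of mark_3 between -0.003 and 0.006 m and horizontal distance between stamp_58 and mark_2 below 0.012 m and z of stamp_58 in the frame of mark_2 between -0.003 and 0.006 m and horizontal distance between stamp_70 and mark_1 below 0.012 m and z of stamp_70 in the frame of mark_1 between -0.003 and 0.006 m)) and angle between each of stamp_34, stamp_46, stamp_58, stamp_70's own z axis and vertical below 0.1 rad and linear speed of each of stamp_34, stamp_46, stamp_58, stamp_70 below 0.02 m/s and angular speed of each of stamp_34, stamp_46, stamp_58, stamp_70 below 0.2 rad/s and contact force between each of stamp_34, stamp_46, stamp_58, stamp_70 and the fingers below 0.05 N and distance of salt_pot from where it was at the start of the episode below 0.03 m and angle between salt_pot's own z axis and vertical below 0.2 rad); the robot touches nothing.
It fails at once if a stamp is knocked over (angle between any of stamp_34, stamp_46, stamp_58, stamp_70's own z axis and vertical above 0.9 rad).
It fails at once if the salt pot is knocked over or pushed away (angle between salt_pot's own z axis and vertical above 0.5 rad or distance of salt_pot from where it was at the start of the episode above 0.03 m).
It also fails if it takes over 90 s, if anything falls off the work surface, if the arm or the gripper's body presses on something with over 40 N, if the wrist force passes 120 N, or if a joint passes its speed limit or range.

ROBOT

A 6-joint arm with a two-finger parallel gripper is mounted at the origin on the work surface. World frame = base frame: x ahead of the robot, y to its left, z up, the work surface at z = 0. Lengths are in mm, angles in degrees, forces in N, time in s.
With the tool pointing down it reaches from about 300 to 850 mm from the base axis. Payload 4.2 kg.
Tool frame: the origin (TCP) lies on the centre line of the jaws, within the pads' length; the fingertips stand 14 mm ahead of it and the grasp point (between the pads) lies 5 mm behind it; x points along the fingers, y is the direction in which the jaws open and shut, and the axes are right-handed (so a half turn about x gives the same grasp; the last joint's range is limited). The gripper opens to 91 mm and grips with 3 to 60 N. Pads are 32 mm wide; open, the fingers measure 118 mm over their backs; the gripper's body (76 mm by 178 mm) begins 60 mm behind the grasp point.
Start: joints at [64.687, 18.312, 89.639, -0, 72.044, -1.146], TCP at [235.411, 524.618, 227.976] pointing down, gripper open.
Joint ranges: [-177.97, 177.97], [-48.28, 115.42], [12.27, 149.76], [-77.06, 257.06], [2.81, 150.46], [-146.56, 146.56]. Speed limits (degrees/s): [147.25, 147.25, 180, 180, 180, 180].

INTERFACE

Orientations are given as [roll, pitch, yaw] about the fixed x, y, z axes, in that order (R = Rz(yaw) Ry(pitch) Rx(roll)).
In Python, from workcell import readout, optics, env gives the robot as it stands.
- The arm moves only by the shell command python3 -m creep 'ROWS' [OPENING] [FORCE]. ROWS is JSON, a list of rows, each an object with "translation": the shift along the world's x, y, z in cm, a list of three; "delta_rot": the turn, a rotation vector about the world's x, y, z in rad, a list of three. In form: [{"translation": [dx, dy, dz], "delta_rot": [rx, ry, rz]}, ...]. A call has 1 to 5 rows; each row shifts and turns the commanded pose from where the row before left it; what a row does not reach is not made up. A row lasts 1/12 s, in which the tool goes at most 41.7 mm and 7.16 degrees, less where a joint would pass 70% of its speed; a pose out of reach is approached as far as the arm can. A call with a gripper value outside its range is refused whole. OPENING is the gripper's target within -1 to 1 (fully open at 1, half-way at 0, shut at -1), set as the call begins (- or left out, the last holds). The fingers move at their own pace and stop on an object; FORCE is the grip in N (left out, the last holds). Time passes only in rows, so rows that do not move let the fingers close. It gives the time, the measured TCP pose, the force and the opening at its end, in the units of the state.
- readout.state(): the state, without advancing time (a new reading comes with each control period).
- optics.grab_frame(name): name is "side" or "top" or "wrist"; returns (picture, depth): 420x560x3 uint8, red, green, blue; 420x560 float32, mm along the optical axis (not along the pixel's ray), 0 where there is no reading.
- optics.camera_params(name): a dict with "mtx" (3x3 intrinsics, pixels), "k1" (the pictures are not rectified: a ray, as slopes to the right and down, at radius r is drawn at 1 + k1 r^2 times it, then the intrinsics apply), "R" (3x3) and "t" (3): a world point X has camera coordinates R X + t. Camera axes: x right, y down, z forward; pixel columns grow to the right and rows downward; lengths in mm; the calibration is good to about 2 mm. A picture is of the moment at which its call begins: read the wrist's pose just before it. camera_params takes no time and is no camera call; for the wrist camera it gives the pose at the moment of the call.
- env.job_done(): hands the job in, once; it reports no verdict.
The state is a dict: "time_s": time; "qpos": joint angles; "qvel": joint speeds; "effort": joint torques, N m; "ee_pos": TCP position; "ee_rot": TCP orientation; "force": force on the tool from outside, world axes, zero at the start; "torque": the same for the moment, N m; "gripper_width": finger opening in mm.
Only numpy, scipy, OpenCV 4.12 (cv2) and the standard library are available. Lean on these libraries where they do the work, as an engineer would, in place of code of your own. Each camera call takes 0.05 s, during which the arm holds its last target.

## Working session

There is one attempt and no reset: what is moved stays moved. The work goes in short steps, Python scripts to look and compute and a shell command to move; the robot and the scene stay as the last step left them, time stands still between calls to the robot, and variables do not carry over. Pictures are saved under pics/ and viewed, and the job is handed in when it is done.

```bash
mkdir -p pics
python3 - <<'E'
from workcell import readout, optics
import cv2,numpy as np
print(readout.state())
for n in ("side","top","wrist"):
    p=optics.camera_params(n); print(n,p)
    im,d=optics.grab_frame(n)
    cv2.imwrite(f"pics/{n}0.png",im[:,:,::-1]); np.save(f"{n}0.npy",d)
E
```

```text
{'time_s': 0.0, 'qpos': array([ 6.46892027e+01,  1.83497845e+01,  8.97082097e+01, -2.43415283e-04,
        7.20440629e+01, -1.14808037e+00]), 'qvel': array([-0.03745389,  0.00062428, -0.0498299 ,  0.03923583,  0.031431  ,
        0.01528851]), 'effort': array([-2.11393060e-03, -4.12464988e+01, -2.31969255e+01,  7.28044426e-02,
        4.54474089e-02, -1.46208849e-04]), 'ee_pos': array([235.1706849 , 524.16063924, 227.12666046]), 'ee_rot': array([ -91.01815612,   89.89794269, -115.18079776]), 'force': array([ 0.13419126, -0.17681407, -0.6026971 ]), 'torque': array([-0.0102825 , -0.04008365, -0.0094373 ]), 'gripper_width': 91.05204076257067}
side {'mtx': array([[529.70198273,   0.        , 278.34772187],
       [  0.        , 529.70198273, 203.7545893 ],
       [  0.        ,   0.        ,   1.        ]]), 'k1': 0.015314719290273098, 'R': array([[-0.9851824 , -0.17150168,  0.0016791 ],
       [-0.1269522 ,  0.72261761, -0.67949019],
       [ 0.11532036, -0.66963494, -0.73368267]]), 't': array([492.41518358, 115.03865702, 946.73417625])}
top {'mtx': array([[397.52906178,   0.        , 284.11748825],
       [  0.        , 397.52906178, 209.91658016],
       [  0.        ,   0.        ,   1.        ]]), 'k1': -0.013026167911154646, 'R': array([[-0.02636597, -0.99946382,  0.01941414],
       [-0.98670419,  0.02290387, -0.16090447],
       [ 0.16037354, -0.02339841, -0.98677902]]), 't': array([  2.08922789, 491.9225892 , 768.22136019])}
wrist {'mtx': array([[318.19911588,   0.        , 283.88287826],
       [  0.        , 318.19911588, 205.90552227],
       [  0.        ,   0.        ,   1.        ]]), 'k1': -0.010460132860881691, 'R': array([[ 4.08935913e-01,  9.12562650e-01, -9.10185296e-04],
       [ 8.76609022e-01, -3.92546841e-01,  2.78322835e-01],
       [ 2.53629734e-01, -1.14614079e-01, -9.60487153e-01]]), 't': array([-575.24463618,  -31.77357385,  391.13831295])}
```

View pics/top0.png

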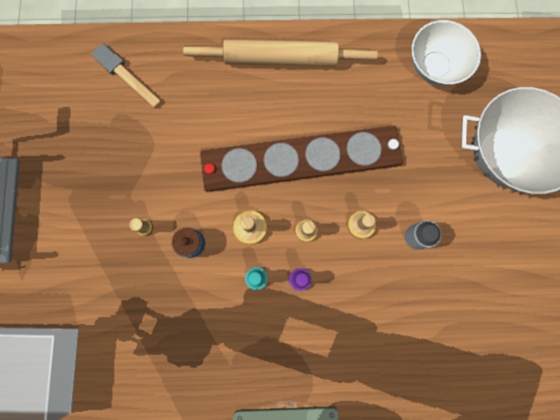

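View pics/side0.png

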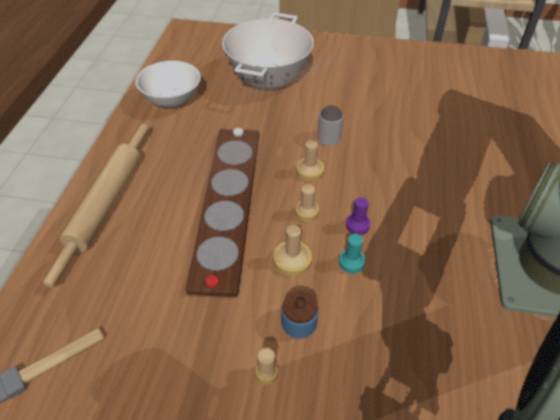

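View pics/wrist0.png

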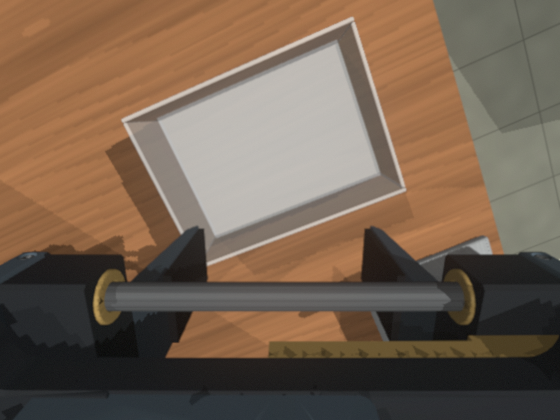

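Top view: left to right, the row holds a small stamp (140,227), the salt pot (188,243), the largest stamp (250,227), a stamp at (307,230), another at (362,225) and the shaker (427,235). The turquoise (256,279) and purple (301,280) look-alikes stand nearer the robot. The red button is at (209,169) on the left (+y) end, and the white one is at (393,144).

```bash
cat > h.py <<'E'
import numpy as np,cv2
from workcell import optics
def cloud(name,d,p):
    K=p["mtx"];k=p["k1"];v,u=np.mgrid[0:d.shape[0],0:d.shape[1]]
    pts=np.stack([u,v],-1).reshape(-1,1,2).astype(float)
    n=cv2.undistortPoints(pts,K,np.array([k,0,0,0.])).reshape(-1,2)
    c=np.c_[n,np.ones(len(n))]*d.reshape(-1,1)
    X=(c-p["t"])@p["R"]
    X[d.reshape(-1)<=0]=np.nan
    return X.reshape(*d.shape,3)
def ray(p,uv,z):
    n=cv2.undistortPoints(np.array(uv,float).reshape(-1,1,2),p["mtx"],np.array([p["k1"],0,0,0.])).reshape(-1,2)
    D=np.c_[n,np.ones(len(n))]@p["R"]; C=-p["R"].T@p["t"]
    return C+D*((z-C[2])/D[:,2:3])
def proj(p,X):
    c=p["R"]@np.array(X,float)+p["t"]; s=c[:2]/c[2]; s=s*(1+p["k1"]*(s@s))
    return p["mtx"][:2,:2]@s+p["mtx"][:2,2]
E
python3 - <<'E'
from h import *
for n in("top","side"):
    d=np.load(n+"0.npy");im=cv2.imread(f"pics/{n}0.png");p=optics.camera_params(n)
    X=cloud(n,d,p)
    tab=X[...,2]; print(n,"table z",np.nanmedian(tab))
    hi=((tab>42)&(tab<100)&(X[...,0]>250)&(X[...,0]<700)&(abs(X[...,1])<420)).astype(np.uint8)
    c,l,s,ce=cv2.connectedComponentsWithStats(hi)
    for i in range(1,c):
        if s[i,4]<30: continue
        q=X[l==i]; H=np.nanpercentile(q[:,2],97); t=q[q[:,2]>H-4]
        mm=(l==i)
        base=X[(np.hypot(X[...,0]-np.median(t[:,0]),X[...,1]-np.median(t[:,1]))<42)&(tab>5)&(tab<22)]
        print(ce[i].round(),s[i,4],"H",round(H,1),"top",t.mean(0).round(1),len(t),"basebox",*(np.nanpercentile(base[:,:2],[1,99],axis=0).round(0).ravel() if len(base) else []))
    hsv=cv2.cvtColor(im,cv2.COLOR_BGR2HSV)
    g=((hsv[...,1]<60)&(hsv[...,2]>90)&(abs(tab-20)<12)&(X[...,0]>350)&(X[...,0]<750)&(abs(X[...,1])<300)).astype(np.uint8)
    c,l,s,ce=cv2.connectedComponentsWithStats(g)
    for i in range(1,c):
        if s[i,4]<200: continue
        ct=max(cv2.findContours((l==i).astype(np.uint8),cv2.RETR_EXTERNAL,cv2.CHAIN_APPROX_NONE)[0],key=len)
        w=ray(p,ct[:,0,:],20)
        (cx,cy),r=cv2.minEnclosingCircle(w[:,:2].astype(np.float32))
        A=np.c_[w[:,:2],np.ones(len(w))]; b=(w[:,:2]**2).sum(1); sol=np.linalg.lstsq(A,b,rcond=None)[0]
        print("disc",ce[i].round(),s[i,4],(sol[:2]/2).round(1),"r",np.sqrt(sol[2]+(sol[:2]**2).sum()/4).round(1))
E
python3 -c "
import cv2
a=cv2.imread('pics/top0.png')[200:300,110:450];cv2.imwrite('pics/crop0.png',cv2.resize(a,None,fx=2.3,fy=2.3,interpolation=2))"
```

```text
top table z 0.15800356481311903
[479. 148.] 367 H 99.8 top [ 614.1 -393.6   98.5] 128 basebox
[367. 221.] 186 H 80.1 top [ 462.2 -172.6   78. ] 121 basebox 435.0 -200.0 490.0 -145.0
[248. 223.] 171 H 87.8 top [462.5  61.2  85.8] 123 basebox 429.0 28.0 495.0 94.0
[137. 224.] 169 H 64.1 top [468.1 281.8  61.8] 106 basebox 452.0 265.0 483.0 292.0
[308. 227.] 150 H 72.3 top [452.7 -55.8  70.2] 107 basebox 432.0 -78.0 475.0 -34.0
[425. 234.] 669 H 80.7 top [ 435. -289.   79.] 224 basebox 409.0 -288.0 459.0 -262.0
[187. 241.] 701 H 66.0 top [432.3 184.8  65.6] 50 basebox 403.0 156.0 454.0 186.0
[255. 278.] 147 H 72.2 top [357.4  49.8  70.1] 127 basebox 337.0 28.0 379.0 71.0
[302. 279.] 148 H 72.4 top [352.9 -39.7  70.2] 119 basebox 332.0 -62.0 375.0 -19.0
[ 59. 337.] 151 H 90.2 top [259.1 414.7  88.8] 30 basebox 219.0 410.0 266.0 454.0
disc [364. 148.] 922 [ 625.3 -185. ] r 36.8
disc [322. 154.] 932 [615.  -95.5] r 36.7
disc [281. 159.] 948 [604.4  -6.4] r 36.7
disc [239. 165.] 964 [594.   82.9] r 36.8
side table z -0.3334126855884788
[263.  72.] 717 H 99.3 top [ 617.3 -388.4   98.1] 155 b
[... 172 characters left out ...]
5 basebox 435.0 -194.0 491.0 -141.0
[308. 193.] 242 H 71.5 top [453.4 -52.6  69.8] 104 basebox 431.0 -70.0 476.0 -31.0
[361. 206.] 249 H 71.5 top [353.3 -36.6  69.7] 113 basebox 332.0 -54.0 376.0 -14.0
[293. 238.] 361 H 87.4 top [463.   64.4  85.7] 130 basebox 430.0 35.0 497.0 98.0
[354. 244.] 275 H 72.0 top [358.5  52.7  69.9] 112 basebox 337.0 37.0 380.0 75.0
[300. 308.] 1026 H 65.6 top [432.8 188.8  65.4] 64 basebox 404.0 190.0 461.0 217.0
[266. 358.] 326 H 63.5 top [469.  283.9  61.6] 208 basebox 452.0 275.0 485.0 301.0
disc [234. 152.] 671 [ 626.4 -182.7] r 36.8
disc [229. 182.] 798 [616.1 -93.8] r 37.2
disc [224. 215.] 949 [605.7  -4.4] r 37.2
disc [217. 253.] 1137 [595.5  84.8] r 37.2
```

View pics/crop0.png

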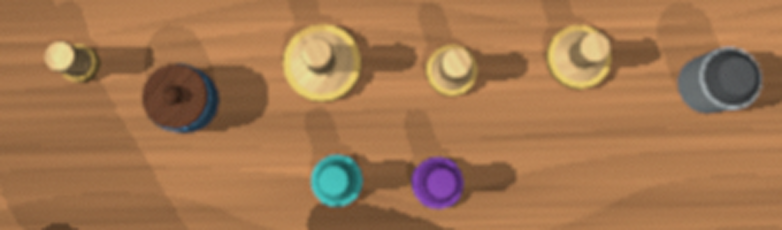

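```bash
cat > st.py <<'E'
from workcell import readout
from scipy.spatial.transform import Rotation as R
import numpy as np
s=readout.state();r=R.from_euler('xyz',s['ee_rot'],degrees=True).as_matrix()
print(round(s['time_s'],2),s['ee_pos'].round(1),"x",r[:,0].round(3),"y",r[:,1].round(3),"yaw_y",np.degrees(np.arctan2(r[1,1],r[0,1])).round(1),"F",s['force'].round(1),"w",s['gripper_width'].round(1),"q",s['qpos'].round(0))
E
python3 st.py
```

```text
Traceback (most recent call last):
  File "st.py", line 5, in <module>
    print(round(s['time_s'],2),s['ee_pos'].round(1),"x",r[:,0].round(3),"y",r[:,1].round(3),"yaw_y",np.degrees(np.arctan2(r[1,1],r[0,1])).round(1),"F",s['force'].round(1),"w",s['gripper_width'].round(1),"q",s['qpos'].round(0))
                                                                                                                                                                               ^^^^^^^^^^^^^^^^^^^^^^^^
AttributeError: 'float' object has no attribute 'round'
```

```bash
sed -i "s/s\['gripper_width'\].round(1)/round(s['gripper_width'],1)/" st.py; python3 st.py
```

```text
0.15 [235.3 524.3 227.3] x [-0.001 -0.001 -1.   ] y [ 0.409  0.912 -0.001] yaw_y 65.8 F [0.5 0.3 0.5] w 91.1 q [65. 18. 90.  0. 72. -1.]
```

```bash
python3 -m creep '[{"translation":[2.33,-2.41,-0.9],"delta_rot":[0,0,-0.106]},{"translation":[2.33,-2.41,-0.9],"delta_rot":[0,0,-0.106]},{"translation":[2.33,-2.41,-0.9],"delta_rot":[0,0,-0.106]},{"translation":[2.33,-2.41,-0.9],"delta_rot":[0,0,-0.106]},{"translation":[2.33,-2.41,-0.9],"delta_rot":[0,0,-0.106]}]' 1 20
python3 -m creep '[{"translation":[2.33,-2.41,-0.9],"delta_rot":[0,0,-0.106]},{"translation":[2.33,-2.41,-0.9],"delta_rot":[0,0,-0.106]},{"translation":[2.33,-2.41,-0.9],"delta_rot":[0,0,-0.106]},{"translation":[2.33,-2.41,-0.9],"delta_rot":[0,0,-0.106]},{"translation":[2.33,-2.41,-0.9],"delta_rot":[0,0,-0.106]}]'
python3 -m creep '[{"translation":[0,0,0],"delta_rot":[0,0,0]},{"translation":[0,0,0],"delta_rot":[0,0,0]}]'
python3 st.py
```

```text
time_s: 0.57
ee_pos: [352.6, 402.8, 182.4]
ee_rot: [-62.2, 90.0, -117.0]
force: [0.4, 0.6, 0.2]
gripper_width: 90.8
time_s: 0.98
ee_pos: [469.2, 282.2, 137.4]
ee_rot: [-69.2, 90.0, -154.4]
force: [0.0, 0.7, 1.1]
gripper_width: 91.1
time_s: 1.15
ee_pos: [468.9, 282.3, 137.1]
ee_rot: [-71.8, 89.9, -156.8]
force: [0.7, 1.3, 0.3]
gripper_width: 90.9
1.15 [468.9 282.3 137.1] x [-0.002 -0.001 -1.   ] y [ 0.996  0.086 -0.002] yaw_y 5.0 F [0.7 1.3 0.3] w 90.9 q [ 30.  20. 101.   0.  59.  25.]
```

```bash
python3 -m creep '[{"translation":[0,0.05,-3],"delta_rot":[0,0,0]},{"translation":[0,0,-3],"delta_rot":[0,0,0]},{"translation":[0,0,-2],"delta_rot":[0,0,0]},{"translation":[0,0,-1],"delta_rot":[0,0,0]},{"translation":[0,0,0],"delta_rot":[0,0,0]}]' 
python3 -m creep '[{"translation":[0,0,0],"delta_rot":[0,0,0]},{"translation":[0,0,0],"delta_rot":[0,0,0]},{"translation":[0,0,0],"delta_rot":[0,0,0]},{"translation":[0,0,0],"delta_rot":[0,0,0]},{"translation":[0,0,0],"delta_rot":[0,0,0]}]' -0.7 15
python3 -m creep '[{"translation":[0,0,0],"delta_rot":[0,0,0]},{"translation":[0,0,0],"delta_rot":[0,0,0]},{"translation":[0,0,0],"delta_rot":[0,0,0]},{"translation":[0,0,0],"delta_rot":[0,0,0]},{"translation":[0,0,0],"delta_rot":[0,0,0]}]'
python3 st.py
```

```text
time_s: 1.57
ee_pos: [466.4, 284.3, 46.2]
ee_rot: [-67.9, 89.7, -152.7]
force: [-0.7, -0.4, 0.5]
gripper_width: 91.0
time_s: 1.98
ee_pos: [468.9, 284.4, 48.9]
ee_rot: [114.7, 89.9, 29.8]
force: [-0.3, 0.5, 0.2]
gripper_width: 60.8
time_s: 2.4
ee_pos: [468.4, 284.1, 47.9]
ee_rot: [-4.7, 90.0, -89.7]
force: [0.1, -0.7, 0.3]
gripper_width: 27.4
2.4 [468.4 284.1  47.9] x [ 0. -0. -1.] y [ 0.996  0.089 -0.   ] yaw_y 5.1 F [ 0.1 -0.7  0.3] w 27.4 q [ 30.  26. 107.  -0.  47.  25.]
```

```bash
python3 -m creep '[{"translation":[0,0,0],"delta_rot":[0,0,0]},{"translation":[0,0,0],"delta_rot":[0,0,0]},{"translation":[0,0,0.5],"delta_rot":[0,0,0]},{"translation":[0,0,1.5],"delta_rot":[0,0,0]},{"translation":[0,0,3],"delta_rot":[0,0,0]}]' 
python3 -m creep '[{"translation":[0,0,2],"delta_rot":[0,0,0]},{"translation":[0,0,1],"delta_rot":[0,0,0]},{"translation":[0,0,0],"delta_rot":[0,0,0]}]'
python3 st.py
```

```text
time_s: 2.82
ee_pos: [466.2, 282.8, 95.7]
ee_rot: [-64.7, 89.6, -149.6]
force: [0.1, -0.0, -0.4]
gripper_width: 25.8
time_s: 3.07
ee_pos: [469.7, 284.9, 130.5]
ee_rot: [114.9, 89.7, 30.0]
force: [0.4, -0.1, 0.1]
gripper_width: 25.6
3.07 [469.7 284.9 130.5] x [ 0.005  0.003 -1.   ] y [0.996 0.089 0.005] yaw_y 5.1 F [ 0.4 -0.1  0.1] w 25.6 q [ 30.  21. 102.  -0.  58.  25.]
```

```bash
python3 -m creep '[{"translation":[1,-1.5,0],"delta_rot":[0,0,0]},{"translation":[1.6,-2.5,0],"delta_rot":[0,0,0]},{"translation":[1.6,-2.5,0],"delta_rot":[0,0,0]},{"translation":[1.6,-2.5,0],"delta_rot":[0,0,0]},{"translation":[1.6,-2.5,0],"delta_rot":[0,0,0]}]' 
python3 -m creep '[{"translation":[1.6,-2.5,0],"delta_rot":[0,0,0]},{"translation":[1.6,-2.5,0],"delta_rot":[0,0,0]},{"translation":[1.6,-2.5,0],"delta_rot":[0,0,0]},{"translation":[1,-0.9,0],"delta_rot":[0,0,0]},{"translation":[0,0,0],"delta_rot":[0,0,0]}]'
python3 -m creep '[{"translation":[0,0,0],"delta_rot":[0,0,0]},{"translation":[0,0,0],"delta_rot":[0,0,0]},{"translation":[0,0,0],"delta_rot":[0,0,0]}]'
python3 st.py
python3 - <<'E'
from h import *
for n in("top","side"):
    im,d=optics.grab_frame(n);cv2.imwrite(f"pics/{n}1.png",im[:,:,::-1])
a=cv2.imread("pics/side1.png");b=cv2.imread("pics/top1.png");cv2.imwrite("pics/c1.png",np.hstack([cv2.resize(a[80:380,100:400],(390,390)),cv2.resize(b[80:280,140:340],(390,390))]))
E
```

```text
time_s: 3.48
ee_pos: [542.0, 167.7, 126.4]
ee_rot: [-78.7, 89.8, -163.6]
force: [0.3, 0.7, 0.1]
gripper_width: 25.5
time_s: 3.9
ee_pos: [601.7, 83.0, 126.5]
ee_rot: [-62.8, 89.9, -147.9]
force: [-0.1, 0.1, 0.2]
gripper_width: 25.7
time_s: 4.15
ee_pos: [599.4, 86.3, 127.6]
ee_rot: [-105.6, 89.9, 169.6]
force: [0.1, 0.8, -0.3]
gripper_width: 25.7
4.15 [599.4  86.3 127.6] x [-0.001  0.    -1.   ] y [ 0.996  0.09  -0.001] yaw_y 5.2 F [ 0.1  0.8 -0.3] w 25.7 q [ 7. 25. 94.  0. 61.  2.]
```

View pics/c1.png

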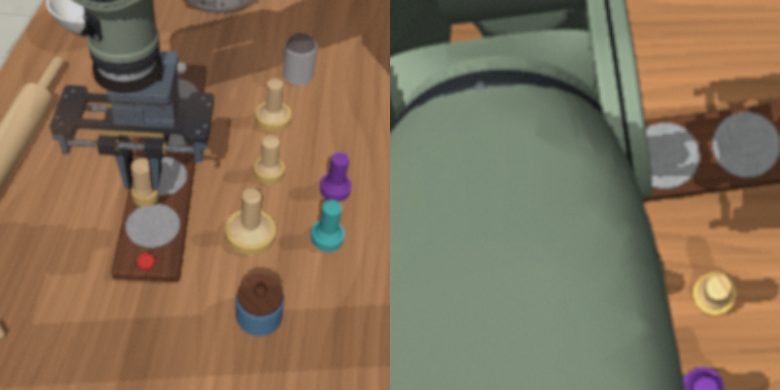

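```bash
python3 -m creep '[{"translation":[-0.5,-0.1,-2],"delta_rot":[0,0,0]},{"translation":[0,0,-2],"delta_rot":[0,0,0]},{"translation":[0,0,-1],"delta_rot":[0,0,0]},{"translation":[0,0,-0.5],"delta_rot":[0,0,0]},{"translation":[0,0,-0.3],"delta_rot":[0,0,0]}]' 
python3 -m creep '[{"translation":[0,0,0],"delta_rot":[0,0,0]},{"translation":[0,0,0],"delta_rot":[0,0,0]},{"translation":[0,0,-0.1],"delta_rot":[0,0,0]},{"translation":[0,0,0],"delta_rot":[0,0,0]},{"translation":[0,0,0],"delta_rot":[0,0,0]}]'
python3 st.py
python3 - <<'E'
from h import *
im,d=optics.grab_frame("side");cv2.imwrite("pics/s2.png",cv2.resize(im[150:330,120:320,::-1],None,fx=3.3,fy=3.3))
E
```

```text
time_s: 4.67
ee_pos: [595.2, 84.5, 69.5]
ee_rot: [-92.7, 90.0, -177.6]
force: [0.7, -0.1, -1.3]
gripper_width: 25.7
time_s: 5.08
ee_pos: [595.7, 84.1, 69.5]
ee_rot: [93.4, 89.9, 8.5]
force: [0.9, 0.7, -0.1]
gripper_width: 25.9
5.08 [595.7  84.1  69.5] x [ 0.001  0.    -1.   ] y [0.996 0.089 0.001] yaw_y 5.1 F [ 0.9  0.7 -0.1] w 25.9 q [ 7. 28. 98.  0. 53.  2.]
```

View pics/s2.png

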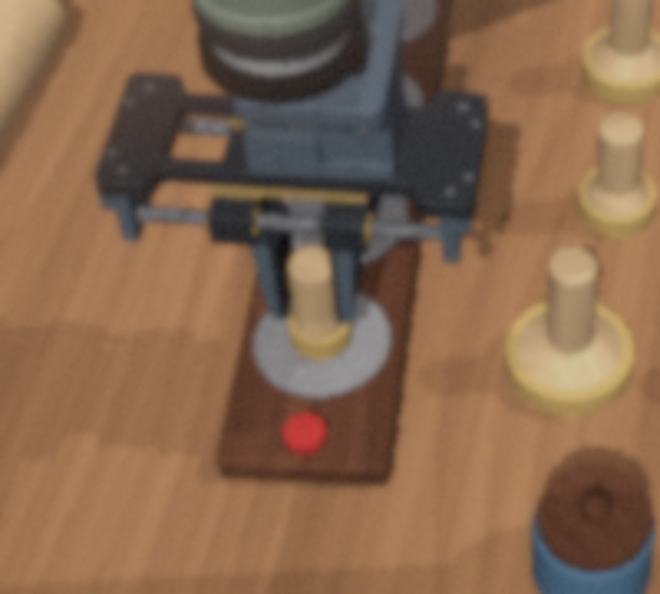

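Over the +y end disc, next to the red button, the stamp looks centred and about touching. I'll lower it a last bit and release.

```bash
python3 -m creep '[{"translation":[0,0,-0.1],"delta_rot":[0,0,0]},{"translation":[0,0,0],"delta_rot":[0,0,0]},{"translation":[0,0,0],"delta_rot":[0,0,0]}]' 
python3 -m creep '[{"translation":[0,0,0],"delta_rot":[0,0,0]},{"translation":[0,0,0],"delta_rot":[0,0,0]},{"translation":[0,0,0],"delta_rot":[0,0,0]},{"translation":[0,0,0],"delta_rot":[0,0,0]},{"translation":[0,0,0],"delta_rot":[0,0,0]}]' 0.3
python3 -m creep '[{"translation":[0,0,1],"delta_rot":[0,0,0]},{"translation":[0,0,2],"delta_rot":[0,0,0]},{"translation":[0,0,3],"delta_rot":[0,0,0]},{"translation":[0,0,2],"delta_rot":[0,0,0]},{"translation":[0,0,0],"delta_rot":[0,0,0]}]'
python3 st.py
```

```text
time_s: 5.38
ee_pos: [595.3, 84.1, 67.9]
ee_rot: [-101.8, 90.0, 173.3]
force: [-0.1, 0.4, 0.2]
gripper_width: 25.7
time_s: 5.8
ee_pos: [595.5, 84.1, 68.0]
ee_rot: [81.3, 90.0, -3.6]
force: [0.0, -0.4, -0.2]
gripper_width: 55.8
time_s: 6.22
ee_pos: [598.4, 84.5, 153.7]
ee_rot: [92.1, 89.4, 7.2]
force: [1.2, 0.2, 0.4]
gripper_width: 59.1
6.22 [598.4  84.5 153.7] x [ 0.01   0.001 -1.   ] y [0.996 0.089 0.01 ] yaw_y 5.1 F [1.2 0.2 0.4] w 59.1 q [ 7. 24. 93.  0. 63.  2.]
```

```bash
python3 -m creep '[{"translation":[-2,-1.9,0],"delta_rot":[0,0,0]},{"translation":[-2,-2,0],"delta_rot":[0,0,0]},{"translation":[-2,-2,0],"delta_rot":[0,0,0]},{"translation":[-2,-2,0],"delta_rot":[0,0,0]},{"translation":[-2,-2,0],"delta_rot":[0,0,0]}]' 1
python3 -m creep '[{"translation":[-2,-2,0],"delta_rot":[0,0,0]},{"translation":[-1.5,-1.3,0],"delta_rot":[0,0,0]},{"translation":[-0.7,-0.6,0],"delta_rot":[0,0,0]},{"translation":[0,0,0],"delta_rot":[0,0,0]},{"translation":[0,0,0],"delta_rot":[0,0,0]}]'
python3 -m creep '[{"translation":[0,0,0],"delta_rot":[0,0,0]},{"translation":[0,0,0],"delta_rot":[0,0,0]}]'
python3 st.py
python3 - <<'E'
from h import *
im,d=optics.grab_frame("side");cv2.imwrite("pics/s3.png",im[:,:,::-1])
E
```

```text
time_s: 6.63
ee_pos: [494.0, -15.6, 147.8]
ee_rot: [-86.7, 90.0, -171.6]
force: [0.3, -0.9, 0.3]
gripper_width: 89.3
time_s: 7.05
ee_pos: [454.0, -53.8, 148.2]
ee_rot: [97.9, 89.9, 12.9]
force: [-0.6, -0.3, 0.9]
gripper_width: 91.2
time_s: 7.22
ee_pos: [454.4, -53.3, 148.0]
ee_rot: [100.3, 90.0, 15.5]
force: [-0.3, -0.0, 0.1]
gripper_width: 91.3
7.22 [454.4 -53.3 148. ] x [ 0.001  0.    -1.   ] y [0.996 0.09  0.001] yaw_y 5.2 F [-0.3 -0.   0.1] w 91.3 q [ -8.  12. 111.   0.  57. -13.]
```

View pics/s3.png

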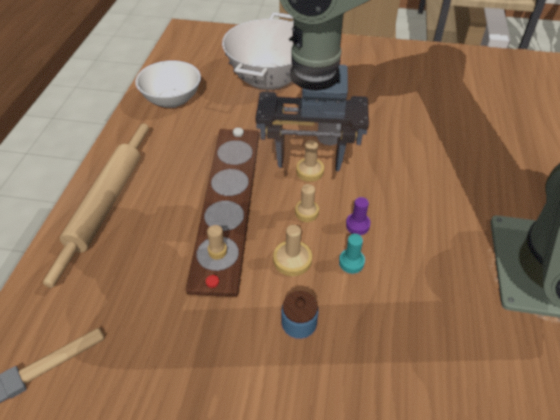

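Stamp 34 stands on the disc next to the red button, its base at about (217,250). The gripper is above the 46 stamp, so I'll descend.

```bash
python3 -m creep '[{"translation":[-0.1,-0.05,-2],"delta_rot":[0,0,0]},{"translation":[0,0,-3],"delta_rot":[0,0,0]},{"translation":[0,0,-3],"delta_rot":[0,0,0]},{"translation":[0,0,-1.3],"delta_rot":[0,0,0]},{"translation":[0,0,-0.5],"delta_rot":[0,0,0]}]' 
python3 -m creep '[{"translation":[0,0,0],"delta_rot":[0,0,0]},{"translation":[0,0,0],"delta_rot":[0,0,0]},{"translation":[0,0,0],"delta_rot":[0,0,0]},{"translation":[0,0,0],"delta_rot":[0,0,0]},{"translation":[0,0,0],"delta_rot":[0,0,0]}]' -0.7 15
python3 -m creep '[{"translation":[0,0,0],"delta_rot":[0,0,0]},{"translation":[0,0,0],"delta_rot":[0,0,0]},{"translation":[0,0,0],"delta_rot":[0,0,0]},{"translation":[0,0,0],"delta_rot":[0,0,0]},{"translation":[0,0,0],"delta_rot":[0,0,0]}]'
python3 -m creep '[{"translation":[0,0,0],"delta_rot":[0,0,0]},{"translation":[0,0,0],"delta_rot":[0,0,0]},{"translation":[0,0,0],"delta_rot":[0,0,0]}]' 
python3 st.py
```

```text
time_s: 7.68
ee_pos: [451.2, -53.7, 47.6]
ee_rot: [-104.5, 89.7, 170.6]
force: [0.2, 0.7, -0.8]
gripper_width: 91.3
time_s: 8.1
ee_pos: [453.2, -54.5, 50.9]
ee_rot: [77.6, 89.9, -7.3]
force: [-0.0, -0.4, -0.2]
gripper_width: 60.8
time_s: 8.52
ee_pos: [452.5, -54.4, 50.0]
ee_rot: [84.1, 90.0, -0.8]
force: [0.4, 0.2, 0.2]
gripper_width: 27.5
time_s: 8.77
ee_pos: [452.4, -54.4, 49.9]
ee_rot: [-103.9, 90.0, 171.2]
force: [-0.3, 0.0, -0.4]
gripper_width: 25.6
8.77 [452.4 -54.4  49.9] x [-0.  0. -1.] y [ 0.996  0.089 -0.   ] yaw_y 5.1 F [-0.3  0.  -0.4] w 25.6 q [ -8.  19. 119.   0.  42. -13.]
```

```bash
python3 -m creep '[{"translation":[0,0,1],"delta_rot":[0,0,0]},{"translation":[0,0,2.5],"delta_rot":[0,0,0]},{"translation":[0,0,2.5],"delta_rot":[0,0,0]},{"translation":[0,0,1.5],"delta_rot":[0,0,0]},{"translation":[0,0,0.5],"delta_rot":[0,0,0]}]' 
python3 -m creep '[{"translation":[1.5,0.5,0],"delta_rot":[0,0,0]},{"translation":[2.5,0.8,0],"delta_rot":[0,0,0]},{"translation":[3,1,0],"delta_rot":[0,0,0]},{"translation":[3,1,0],"delta_rot":[0,0,0]},{"translation":[2.5,0.8,0],"delta_rot":[0,0,0]}]'
python3 -m creep '[{"translation":[1.75,0.5,0],"delta_rot":[0,0,0]},{"translation":[1,0.3,0],"delta_rot":[0,0,0]},{"translation":[0,0,0],"delta_rot":[0,0,0]},{"translation":[0,0,0],"delta_rot":[0,0,0]},{"translation":[0,0,0],"delta_rot":[0,0,0]}]'
python3 st.py
```

```text
time_s: 9.18
ee_pos: [453.7, -54.6, 132.2]
ee_rot: [77.1, 89.7, -7.8]
force: [0.4, -0.3, -1.0]
gripper_width: 25.8
time_s: 9.6
ee_pos: [578.7, -12.7, 128.9]
ee_rot: [-106.8, 90.0, 168.3]
force: [-0.5, 0.2, -1.1]
gripper_width: 25.5
time_s: 10.02
ee_pos: [603.3, -5.7, 129.4]
ee_rot: [-91.9, 89.9, -176.8]
force: [0.3, 0.5, -0.5]
gripper_width: 25.5
10.02 [603.3  -5.7 129.4] x [-0.002 -0.    -1.   ] y [ 0.996  0.089 -0.002] yaw_y 5.1 F [ 0.3  0.5 -0.5] w 25.5 q [-2. 25. 94. -0. 61. -7.]
```

```bash
python3 -m creep '[{"translation":[0.1,0,-2],"delta_rot":[0,0,0]},{"translation":[0,0,-2],"delta_rot":[0,0,0]},{"translation":[0,0,-1],"delta_rot":[0,0,0]},{"translation":[0,0,-0.5],"delta_rot":[0,0,0]},{"translation":[0,0,-0.3],"delta_rot":[0,0,0]}]' 
python3 -m creep '[{"translation":[0,0,0],"delta_rot":[0,0,0]},{"translation":[0,0,-0.1],"delta_rot":[0,0,0]},{"translation":[0,0,-0.1],"delta_rot":[0,0,0]},{"translation":[0,0,0],"delta_rot":[0,0,0]},{"translation":[0,0,0],"delta_rot":[0,0,0]}]'
python3 st.py
python3 - <<'E'
from h import *
im,d=optics.grab_frame("side");cv2.imwrite("pics/s4.png",cv2.resize(im[120:300,120:320,::-1],None,fx=3.3,fy=3.3))
E
```

```text
time_s: 10.43
ee_pos: [605.1, -5.6, 71.6]
ee_rot: [-95.5, 89.9, 179.5]
force: [-0.1, 0.5, -1.4]
gripper_width: 25.9
time_s: 10.85
ee_pos: [606.2, -5.4, 70.5]
ee_rot: [83.1, 89.9, -1.8]
force: [-0.1, -0.1, -1.6]
gripper_width: 25.4
10.85 [606.2  -5.4  70.5] x [ 0.001 -0.    -1.   ] y [0.996 0.089 0.001] yaw_y 5.1 F [-0.1 -0.1 -1.6] w 25.4 q [-2. 29. 98. -0. 54. -7.]
```

View pics/s4.png

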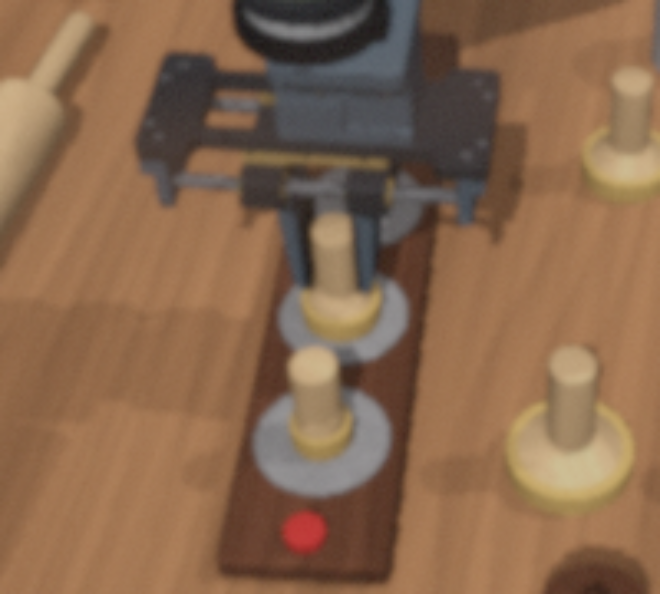

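```bash
python3 -m creep '[{"translation":[-0.1,0,-0.1],"delta_rot":[0,0,0]},{"translation":[0,0,0],"delta_rot":[0,0,0]},{"translation":[0,0,0],"delta_rot":[0,0,0]}]' 
python3 -m creep '[{"translation":[0,0,0],"delta_rot":[0,0,0]},{"translation":[0,0,0],"delta_rot":[0,0,0]},{"translation":[0,0,0],"delta_rot":[0,0,0]},{"translation":[0,0,0],"delta_rot":[0,0,0]},{"translation":[0,0,0],"delta_rot":[0,0,0]}]' 0.3
python3 -m creep '[{"translation":[0,0,1],"delta_rot":[0,0,0]},{"translation":[0,0,2],"delta_rot":[0,0,0]},{"translation":[0,0,3],"delta_rot":[0,0,0]},{"translation":[0,0,2],"delta_rot":[0,0,0]},{"translation":[0,0,0],"delta_rot":[0,0,0]}]'
python3 st.py
```

```text
time_s: 11.15
ee_pos: [605.9, -5.4, 69.9]
ee_rot: [84.9, 89.8, -0.0]
force: [0.5, 0.4, 4.8]
gripper_width: 26.0
time_s: 11.57
ee_pos: [604.6, -5.4, 68.6]
ee_rot: [-96.0, 90.0, 179.1]
force: [-0.5, -0.6, 0.7]
gripper_width: 56.1
time_s: 11.98
ee_pos: [607.8, -5.4, 154.6]
ee_rot: [83.6, 89.4, -1.3]
force: [0.3, 0.5, -0.2]
gripper_width: 59.1
11.98 [607.8  -5.4 154.6] x [ 0.01 -0.   -1.  ] y [0.996 0.089 0.01 ] yaw_y 5.1 F [ 0.3  0.5 -0.2] w 59.1 q [-2. 24. 92.  0. 64. -7.]
```

```bash
python3 -m creep '[{"translation":[-1.2,-1.6,0],"delta_rot":[0,0,0]},{"translation":[-2,-2.3,0],"delta_rot":[0,0,0]},{"translation":[-2,-2.3,0],"delta_rot":[0,0,0]},{"translation":[-2,-2.3,0],"delta_rot":[0,0,0]},{"translation":[-2,-2.3,0],"delta_rot":[0,0,0]}]' 1
python3 -m creep '[{"translation":[-2,-2.3,0],"delta_rot":[0,0,0]},{"translation":[-2,-2.3,0],"delta_rot":[0,0,0]},{"translation":[-1,-1.2,0],"delta_rot":[0,0,0]},{"translation":[0,0,0],"delta_rot":[0,0,0]},{"translation":[0,0,0],"delta_rot":[0,0,0]}]'
python3 -m creep '[{"translation":[0,0,0],"delta_rot":[0,0,0]},{"translation":[0,0,0],"delta_rot":[0,0,0]}]'
python3 st.py
```

```text
time_s: 12.4
ee_pos: [511.5, -114.1, 148.7]
ee_rot: [-100.2, 90.0, 174.9]
force: [0.4, -0.2, -0.3]
gripper_width: 89.1
time_s: 12.82
ee_pos: [462.6, -171.7, 149.0]
ee_rot: [144.3, 90.0, 59.3]
force: [0.7, 0.5, -0.0]
gripper_width: 91.1
time_s: 12.98
ee_pos: [463.6, -170.7, 148.9]
ee_rot: [112.9, 90.0, 28.0]
force: [0.2, 0.3, 0.2]
gripper_width: 91.1
12.98 [ 463.6 -170.7  148.9] x [ 0.  0. -1.] y [0.996 0.09  0.   ] yaw_y 5.2 F [0.2 0.3 0.2] w 91.1 q [-22.  15. 107.   0.  58. -27.]
```

```bash
python3 -m creep '[{"translation":[-0.1,-0.05,-2],"delta_rot":[0,0,0]},{"translation":[0,0,-3],"delta_rot":[0,0,0]},{"translation":[0,0,-3],"delta_rot":[0,0,0]},{"translation":[0,0,-1.2],"delta_rot":[0,0,0]},{"translation":[0,0,-0.5],"delta_rot":[0,0,0]}]' 
python3 -m creep '[{"translation":[0,0,0],"delta_rot":[0,0,0]},{"translation":[0,0,0],"delta_rot":[0,0,0]},{"translation":[0,0,0],"delta_rot":[0,0,0]},{"translation":[0,0,0],"delta_rot":[0,0,0]},{"translation":[0,0,0],"delta_rot":[0,0,0]}]' -0.7 18
python3 -m creep '[{"translation":[0,0,0],"delta_rot":[0,0,0]},{"translation":[0,0,0],"delta_rot":[0,0,0]},{"translation":[0,0,0],"delta_rot":[0,0,0]},{"translation":[0,0,0],"delta_rot":[0,0,0]},{"translation":[0,0,0],"delta_rot":[0,0,0]}]'
python3 -m creep '[{"translation":[0,0,0],"delta_rot":[0,0,0]},{"translation":[0,0,0],"delta_rot":[0,0,0]},{"translation":[0,0,0],"delta_rot":[0,0,0]}]' 
python3 st.py
```

```text
time_s: 13.4
ee_pos: [461.0, -170.5, 49.5]
ee_rot: [-118.8, 89.7, 156.4]
force: [-0.5, -0.2, -0.2]
gripper_width: 91.4
time_s: 13.82
ee_pos: [462.6, -172.1, 52.9]
ee_rot: [64.2, 89.9, -20.7]
force: [-0.1, 0.2, 0.1]
gripper_width: 60.9
time_s: 14.23
ee_pos: [462.0, -171.9, 52.0]
ee_rot: [81.8, 90.0, -3.1]
force: [2.4, 0.3, 1.0]
gripper_width: 27.4
time_s: 14.48
ee_pos: [462.0, -171.9, 52.0]
ee_rot: [77.2, 90.0, -7.7]
force: [1.1, 0.4, 0.2]
gripper_width: 25.6
14.48 [ 462.  -171.9   52. ] x [ 0. -0. -1.] y [0.996 0.089 0.   ] yaw_y 5.1 F [1.1 0.4 0.2] w 25.6 q [-22.  22. 114.   0.  44. -27.]
```

```bash
python3 -m creep '[{"translation":[0,0,1],"delta_rot":[0,0,0]},{"translation":[0,0,2.5],"delta_rot":[0,0,0]},{"translation":[0,0,2.5],"delta_rot":[0,0,0]},{"translation":[0,0,1.5],"delta_rot":[0,0,0]},{"translation":[0,0,0.5],"delta_rot":[0,0,0]}]' 
python3 -m creep '[{"translation":[1.5,0.7,0],"delta_rot":[0,0,0]},{"translation":[2.5,1.3,0],"delta_rot":[0,0,0]},{"translation":[3,1.5,0],"delta_rot":[0,0,0]},{"translation":[3,1.5,0],"delta_rot":[0,0,0]},{"translation":[2.5,1.3,0],"delta_rot":[0,0,0]}]'
python3 -m creep '[{"translation":[1.9,0.9,0],"delta_rot":[0,0,0]},{"translation":[1,0.5,0],"delta_rot":[0,0,0]},{"translation":[0,0,0],"delta_rot":[0,0,0]},{"translation":[0,0,0],"delta_rot":[0,0,0]},{"translation":[0,0,0],"delta_rot":[0,0,0]}]'
python3 st.py
```

```text
time_s: 14.9
ee_pos: [463.1, -172.4, 134.3]
ee_rot: [63.7, 89.7, -21.2]
force: [0.6, 0.8, -0.8]
gripper_width: 25.9
time_s: 15.32
ee_pos: [588.1, -107.8, 130.8]
ee_rot: [-117.8, 89.9, 157.3]
force: [0.5, -0.2, -1.2]
gripper_width: 25.7
time_s: 15.73
ee_pos: [614.3, -95.4, 131.4]
ee_rot: [-94.6, 89.9, -179.6]
force: [-0.8, 0.5, -0.2]
gripper_width: 25.7
15.73 [614.3 -95.4 131.4] x [-0.002 -0.    -1.   ] y [ 0.996  0.088 -0.002] yaw_y 5.1 F [-0.8  0.5 -0.2] w 25.7 q [-10.  27.  91.  -0.  62. -15.]
```

```bash
python3 -m creep '[{"translation":[0,0,-2],"delta_rot":[0,0,0]},{"translation":[0,0,-2],"delta_rot":[0,0,0]},{"translation":[0,0,-1],"delta_rot":[0,0,0]},{"translation":[0,0,-0.5],"delta_rot":[0,0,0]},{"translation":[0,0,-0.3],"delta_rot":[0,0,0]}]' 
python3 -m creep '[{"translation":[0,0,0],"delta_rot":[0,0,0]},{"translation":[0,0,-0.1],"delta_rot":[0,0,0]},{"translation":[0,0,-0.1],"delta_rot":[0,0,0]},{"translation":[0,0,0],"delta_rot":[0,0,0]},{"translation":[0,0,0],"delta_rot":[0,0,0]}]'
python3 -m creep '[{"translation":[0,0,-0.1],"delta_rot":[0,0,0]},{"translation":[0,0,0],"delta_rot":[0,0,0]},{"translation":[0,0,0],"delta_rot":[0,0,0]}]'
python3 st.py
python3 - <<'E'
from h import *
im,d=optics.grab_frame("side");cv2.imwrite("pics/s5.png",cv2.resize(im[120:300,120:320,::-1],None,fx=3.3,fy=3.3))
E
```

```text
time_s: 16.15
ee_pos: [615.0, -95.3, 73.5]
ee_rot: [-101.8, 89.9, 173.3]
force: [-0.4, -0.2, -0.1]
gripper_width: 26.0
time_s: 16.57
ee_pos: [616.2, -94.9, 72.5]
ee_rot: [77.0, 89.9, -7.9]
force: [-0.4, -0.4, -1.1]
gripper_width: 25.6
time_s: 16.82
ee_pos: [616.4, -94.9, 72.0]
ee_rot: [77.0, 89.9, -7.9]
force: [-1.0, -0.1, 5.3]
gripper_width: 25.7
16.82 [616.4 -94.9  72. ] x [ 0.002 -0.    -1.   ] y [0.996 0.089 0.001] yaw_y 5.1 F [-1.  -0.1  5.3] w 25.7 q [-10.  30.  95.   0.  55. -15.]
```

View pics/s5.png

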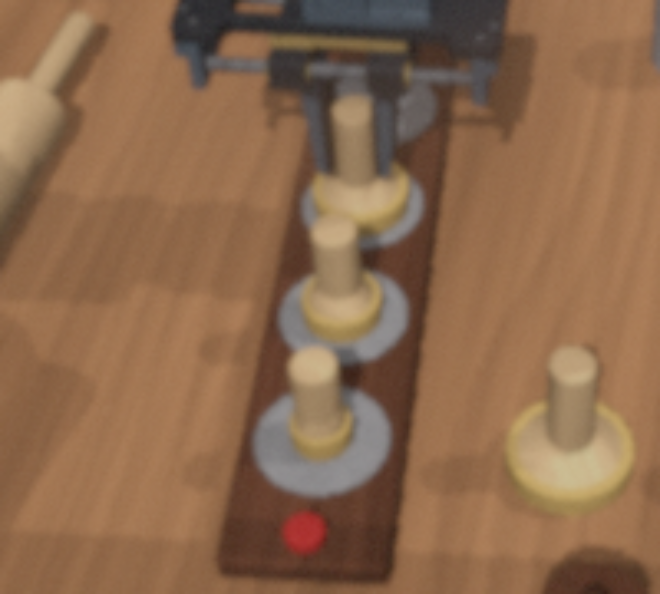

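The 58 stamp is in contact with disc 3 and looks centred. I'll release it.

```bash
python3 -m creep '[{"translation":[0,0,0],"delta_rot":[0,0,0]},{"translation":[0,0,0],"delta_rot":[0,0,0]},{"translation":[0,0,0],"delta_rot":[0,0,0]},{"translation":[0,0,0],"delta_rot":[0,0,0]},{"translation":[0,0,0],"delta_rot":[0,0,0]}]' 0.3
python3 -m creep '[{"translation":[0,0,1],"delta_rot":[0,0,0]},{"translation":[0,0,2],"delta_rot":[0,0,0]},{"translation":[0,0,3],"delta_rot":[0,0,0]},{"translation":[0,0,2],"delta_rot":[0,0,0]},{"translation":[0,0,0],"delta_rot":[0,0,0]}]'
python3 -m creep '[{"translation":[-1.2,1.3,0],"delta_rot":[0,0,0]},{"translation":[-2,2.1,0],"delta_rot":[0,0,0]},{"translation":[-2,2.1,0],"delta_rot":[0,0,0]},{"translation":[-2,2.1,0],"delta_rot":[0,0,0]},{"translation":[-2,2.1,0],"delta_rot":[0,0,0]}]' 1
python3 -m creep '[{"translation":[-2,2.1,0],"delta_rot":[0,0,0]},{"translation":[-2,2.1,0],"delta_rot":[0,0,0]},{"translation":[-2,1.9,0],"delta_rot":[0,0,0]},{"translation":[0,0,0],"delta_rot":[0,0,0]},{"translation":[0,0,0],"delta_rot":[0,0,0]}]'
python3 -m creep '[{"translation":[0,0,0],"delta_rot":[0,0,0]},{"translation":[0,0,0],"delta_rot":[0,0,0]}]'
python3 st.py
```

```text
time_s: 17.28
ee_pos: [615.8, -94.9, 70.6]
ee_rot: [-107.0, 90.0, 168.1]
force: [0.3, 0.4, 0.2]
gripper_width: 56.0
time_s: 17.7
ee_pos: [618.8, -95.4, 156.8]
ee_rot: [75.4, 89.4, -9.5]
force: [0.8, -1.0, 1.4]
gripper_width: 59.7
time_s: 18.12
ee_pos: [522.5, 2.8, 150.7]
ee_rot: [-105.3, 90.0, 169.7]
force: [0.6, -0.6, -0.2]
gripper_width: 89.2
time_s: 18.53
ee_pos: [463.1, 63.7, 151.1]
ee_rot: [46.8, 90.0, -37.9]
force: [1.5, -1.0, -0.1]
gripper_width: 90.9
time_s: 18.7
ee_pos: [464.9, 62.6, 151.0]
ee_rot: [74.7, 89.9, -10.3]
force: [0.4, 0.2, 0.5]
gripper_width: 91.3
18.7 [464.9  62.6 151. ] x [ 0.001 -0.    -1.   ] y [0.996 0.088 0.001] yaw_y 5.1 F [0.4 0.2 0.5] w 91.3 q [  6.  13. 110.  -0.  58.   1.]
```

```bash
python3 -m creep '[{"translation":[-0.15,0.05,-2],"delta_rot":[0,0,0]},{"translation":[0,0,-3],"delta_rot":[0,0,0]},{"translation":[0,0,-3],"delta_rot":[0,0,0]},{"translation":[0,0,-1],"delta_rot":[0,0,0]},{"translation":[0,0,-0.5],"delta_rot":[0,0,0]}]' 
python3 -m creep '[{"translation":[0,0,0],"delta_rot":[0,0,0]},{"translation":[0,0,0],"delta_rot":[0,0,0]},{"translation":[0,0,0],"delta_rot":[0,0,0]},{"translation":[0,0,0],"delta_rot":[0,0,0]},{"translation":[0,0,0],"delta_rot":[0,0,0]}]' -0.7 20
python3 -m creep '[{"translation":[0,0,0],"delta_rot":[0,0,0]},{"translation":[0,0,0],"delta_rot":[0,0,0]},{"translation":[0,0,0],"delta_rot":[0,0,0]},{"translation":[0,0,0],"delta_rot":[0,0,0]},{"translation":[0,0,0],"delta_rot":[0,0,0]}]'
python3 -m creep '[{"translation":[0,0,0],"delta_rot":[0,0,0]},{"translation":[0,0,0],"delta_rot":[0,0,0]},{"translation":[0,0,0],"delta_rot":[0,0,0]}]' 
python3 st.py
```

```text
time_s: 19.12
ee_pos: [461.8, 62.7, 53.8]
ee_rot: [-87.1, 89.8, -172.0]
force: [-0.9, -0.3, 0.6]
gripper_width: 91.3
time_s: 19.53
ee_pos: [463.1, 63.6, 56.8]
ee_rot: [91.4, 89.9, 6.5]
force: [-0.2, -0.3, -0.1]
gripper_width: 60.8
time_s: 19.95
ee_pos: [462.5, 63.7, 56.0]
ee_rot: [86.8, 90.0, 1.9]
force: [2.3, 1.0, 1.4]
gripper_width: 27.5
time_s: 20.2
ee_pos: [462.8, 63.7, 56.0]
ee_rot: [91.9, 90.0, 7.0]
force: [1.0, 0.3, -0.5]
gripper_width: 25.9
20.2 [462.8  63.7  56. ] x [ 0.001  0.    -1.   ] y [0.996 0.089 0.001] yaw_y 5.1 F [ 1.   0.3 -0.5] w 25.9 q [  6.  20. 117.   0.  43.   1.]
```

```bash
python3 -m creep '[{"translation":[0,0,1],"delta_rot":[0,0,0]},{"translation":[0,0,2.5],"delta_rot":[0,0,0]},{"translation":[0,0,2.5],"delta_rot":[0,0,0]},{"translation":[0,0,1.5],"delta_rot":[0,0,0]},{"translation":[0,0,0.5],"delta_rot":[0,0,0]}]' 
python3 -m creep '[{"translation":[0,-1.5,0],"delta_rot":[0,0,0]},{"translation":[0,-3,0],"delta_rot":[0,0,0]},{"translation":[0,-3,0],"delta_rot":[0,0,0]},{"translation":[0,-3,0],"delta_rot":[0,0,0]},{"translation":[0,-3,0],"delta_rot":[0,0,0]}]'
python3 -m creep '[{"translation":[0,-3,0],"delta_rot":[0,0,0]},{"translation":[0,-3,0],"delta_rot":[0,0,0]},{"translation":[0,-3,0],"delta_rot":[0,0,0]},{"translation":[0,-1.5,0],"delta_rot":[0,0,0]},{"translation":[0,-0.7,0],"delta_rot":[0,0,0]}]'
python3 -m creep '[{"translation":[1.5,0,0],"delta_rot":[0,0,0]},{"translation":[2.5,0,0],"delta_rot":[0,0,0]},{"translation":[3,0,0],"delta_rot":[0,0,0]},{"translation":[3,0,0],"delta_rot":[0,0,0]},{"translation":[3,0,0],"delta_rot":[0,0,0]}]'
python3 -m creep '[{"translation":[2.2,0,0],"delta_rot":[0,0,0]},{"translation":[1.1,0,0],"delta_rot":[0,0,0]},{"translation":[0,0,0],"delta_rot":[0,0,0]},{"translation":[0,0,0],"delta_rot":[0,0,0]},{"translation":[0,0,0],"delta_rot":[0,0,0]}]'
python3 st.py
```

```text
time_s: 20.62
ee_pos: [463.3, 63.7, 137.9]
ee_rot: [91.6, 89.8, 6.7]
force: [0.7, 0.1, -3.5]
gripper_width: 25.6
time_s: 21.03
ee_pos: [461.1, -72.4, 134.8]
ee_rot: [-105.3, 89.8, 169.9]
force: [0.1, -0.8, -2.3]
gripper_width: 25.6
time_s: 21.45
ee_pos: [461.5, -185.2, 134.7]
ee_rot: [-107.1, 89.9, 167.8]
force: [0.6, -0.3, -2.2]
gripper_width: 25.3
time_s: 21.87
ee_pos: [592.8, -182.2, 134.8]
ee_rot: [-122.3, 89.8, 152.8]
force: [0.8, -0.4, -1.4]
gripper_width: 25.6
time_s: 22.28
ee_pos: [623.9, -182.7, 135.0]
ee_rot: [-112.1, 89.8, 163.0]
force: [-0.1, -0.3, -2.7]
gripper_width: 25.7
22.28 [ 623.9 -182.7  135. ] x [-0.003  0.001 -1.   ] y [ 0.996  0.089 -0.003] yaw_y 5.1 F [-0.1 -0.3 -2.7] w 25.7 q [-17.  29.  87.  -0.  65. -22.]
```

```bash
python3 -m creep '[{"translation":[0.1,-0.05,-2],"delta_rot":[0,0,0]},{"translation":[0,0,-2],"delta_rot":[0,0,0]},{"translation":[0,0,-1],"delta_rot":[0,0,0]},{"translation":[0,0,-0.5],"delta_rot":[0,0,0]},{"translation":[0,0,-0.2],"delta_rot":[0,0,0]}]' 
python3 -m creep '[{"translation":[0,0,0],"delta_rot":[0,0,0]},{"translation":[0,0,-0.1],"delta_rot":[0,0,0]},{"translation":[0,0,-0.1],"delta_rot":[0,0,0]},{"translation":[0,0,0],"delta_rot":[0,0,0]},{"translation":[0,0,0],"delta_rot":[0,0,0]}]'
python3 st.py
python3 - <<'E'
from h import *
im,d=optics.grab_frame("side");cv2.imwrite("pics/s6.png",cv2.resize(im[100:280,120:320,::-1],None,fx=3.3,fy=3.3))
E
```

```text
time_s: 22.7
ee_pos: [625.4, -183.8, 78.3]
ee_rot: [-113.4, 89.9, 161.7]
force: [1.1, 0.4, -2.0]
gripper_width: 25.6
time_s: 23.12
ee_pos: [626.6, -184.0, 77.5]
ee_rot: [68.2, 89.9, -16.7]
force: [-1.0, -0.6, -2.6]
gripper_width: 25.9
23.12 [ 626.6 -184.    77.5] x [ 0.001 -0.    -1.   ] y [0.996 0.089 0.001] yaw_y 5.1 F [-1.  -0.6 -2.6] w 25.9 q [-17.  32.  90.   0.  58. -22.]
```

View pics/s6.png

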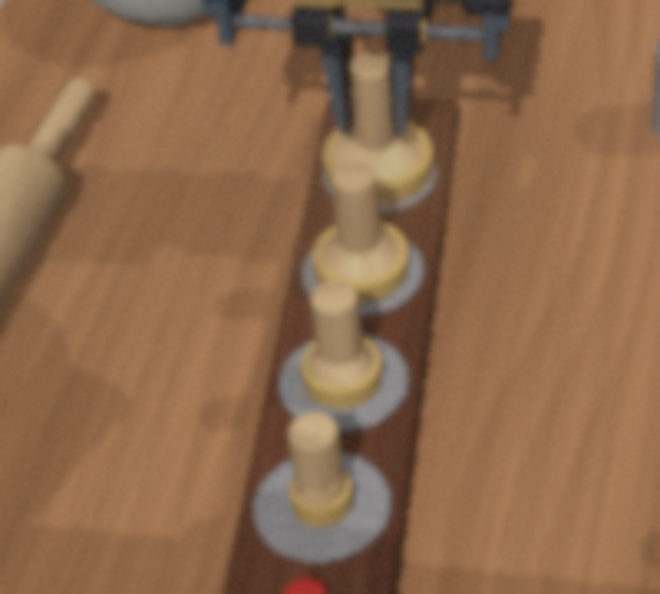

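The 70 stamp hangs about 1.5 mm above its disc, so I'll lower it until it touches.

```bash
python3 -m creep '[{"translation":[0,0,-0.1],"delta_rot":[0,0,0]},{"translation":[0,0,0],"delta_rot":[0,0,0]},{"translation":[0,0,0],"delta_rot":[0,0,0]}]'
python3 -m creep '[{"translation":[0,0,-0.1],"delta_rot":[0,0,0]},{"translation":[0,0,0],"delta_rot":[0,0,0]},{"translation":[0,0,0],"delta_rot":[0,0,0]}]'
```

```text
time_s: 23.42
ee_pos: [626.6, -183.9, 76.1]
ee_rot: [70.6, 90.0, -14.3]
force: [-0.5, 0.2, -1.3]
gripper_width: 25.6
time_s: 23.67
ee_pos: [626.7, -183.9, 76.0]
ee_rot: [69.6, 89.9, -15.3]
force: [-0.5, -0.9, 6.1]
gripper_width: 25.8
```

Contact at 6 N. I'll release, retreat and check.

```bash
python3 -m creep '[{"translation":[0,0,0],"delta_rot":[0,0,0]},{"translation":[0,0,0],"delta_rot":[0,0,0]},{"translation":[0,0,0],"delta_rot":[0,0,0]},{"translation":[0,0,0],"delta_rot":[0,0,0]},{"translation":[0,0,0],"delta_rot":[0,0,0]}]' 0.3
python3 -m creep '[{"translation":[0,0,1],"delta_rot":[0,0,0]},{"translation":[0,0,2],"delta_rot":[0,0,0]},{"translation":[0,0,3],"delta_rot":[0,0,0]},{"translation":[0,0,3],"delta_rot":[0,0,0]},{"translation":[0,0,2],"delta_rot":[0,0,0]}]'
python3 -m creep '[{"translation":[-3,-1,0],"delta_rot":[0,0,0]},{"translation":[-3,-1,0],"delta_rot":[0,0,0]},{"translation":[-3,-1,0],"delta_rot":[0,0,0]},{"translation":[-3,-1,0],"delta_rot":[0,0,0]},{"translation":[-3,-1,0],"delta_rot":[0,0,0]}]'
python3 -m creep '[{"translation":[-3,-2,0],"delta_rot":[0,0,0]},{"translation":[-3,-2,0],"delta_rot":[0,0,0]},{"translation":[-2,-2,0],"delta_rot":[0,0,0]},{"translation":[-1,-1,0],"delta_rot":[0,0,0]},{"translation":[0,0,0],"delta_rot":[0,0,0]}]'
python3 -m creep '[{"translation":[0,0,0],"delta_rot":[0,0,0]},{"translation":[0,0,0],"delta_rot":[0,0,0]}]'
python3 st.py
python3 - <<'E'
from h import *
D=[(594.7,84,62),(605,-5.4,70),(615.5,-94.7,78),(625.9,-184,86)]
for n in("top","side"):
    im,d=optics.grab_frame(n);p=optics.camera_params(n);X=cloud(n,d,p)
    cv2.imwrite(f"pics/{n}9.png",im[:,:,::-1])
    z=X[...,2]
    for cx,cy,h in D:
        near=np.hypot(X[...,0]-cx,X[...,1]-cy)<44
        t=X[near&(z>20+h-5)&(z<20+h+8)]
        b=X[near&(z>30)&(z<38)]
        print(n,h,"n",len(t),"top",t.mean(0).round(1) if len(t) else None,"off",(t.mean(0)[:2]-[cx,cy]).round(1) if len(t) else None)
    q=X[(np.hypot(X[...,0]-432.5,X[...,1]-187)<40)&(z>61)&(z<72)]; print(n,"pot",q.mean(0).round(1),len(q))
E
```

```text
time_s: 24.08
ee_pos: [626.3, -183.9, 74.7]
ee_rot: [-119.6, 90.0, 155.5]
force: [0.0, -0.3, 0.6]
gripper_width: 56.0
time_s: 24.5
ee_pos: [627.4, -184.2, 188.8]
ee_rot: [68.4, 89.7, -16.5]
force: [0.8, -0.2, -0.5]
gripper_width: 59.2
time_s: 24.92
ee_pos: [475.1, -234.2, 185.8]
ee_rot: [52.4, 89.9, -32.5]
force: [-0.8, -0.1, 0.4]
gripper_width: 59.9
time_s: 25.33
ee_pos: [384.5, -305.6, 186.0]
ee_rot: [9.5, 89.9, -75.6]
force: [-0.2, 0.7, -0.1]
gripper_width: 59.2
time_s: 25.5
ee_pos: [387.0, -303.6, 185.4]
ee_rot: [79.1, 89.9, -5.8]
force: [0.6, 1.0, -0.1]
gripper_width: 59.3
25.5 [ 387.  -303.6  185.4] x [ 0.001 -0.    -1.   ] y [0.996 0.089 0.001] yaw_y 5.1 F [ 0.6  1.  -0.1] w 59.3 q [-39.  13. 104.   0.  63. -45.]
top 62 n 132 top [594.6  81.6  81.2] off [-0.1 -2.4]
top 70 n 129 top [605.2  -6.6  89.3] off [ 0.2 -1.2]
top 78 n 131 top [615.2 -95.4  97.7] off [-0.3 -0.7]
top 86 n 125 top [ 624.7 -185.   105.5] off [-1.2 -1. ]
top pot [432.2 184.8  65.1] 53
side 62 n 153 top [594.9  85.4  81.2] off [0.2 1.4]
side 70 n 133 top [605.4  -3.   89.1] off [0.4 2.4]
side 78 n 106 top [615.5 -91.9  97.4] off [0.  2.8]
side 86 n 101 top [ 625.9 -182.1  105.1] off [-0.   1.9]
side pot [432.8 189.   65.3] 68
```

View pics/top9.png

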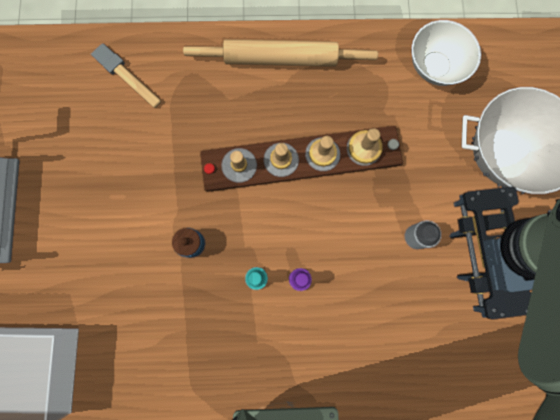

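View pics/side9.png

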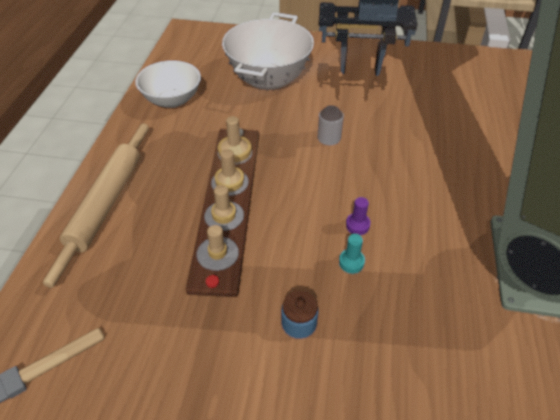

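All four stamps stand centred on their discs, smallest beside the red button (209,169). Tops are at 20 mm plus stamp height, and the pot (188,243) has not moved. I'm handing the job in.

```bash
python3 -c "
from workcell import env
print(env.job_done())"
```

```text
the job is handed in; nothing more can be done
None
```

All four stamps stand upright on their discs, in size order from stamp_34 beside the red button to stamp_70 at the white-button end. I handed the job in at about 25.6 s of the 90 s; no verdict was reported.

**Last checks:**
- **Centring:** each stamp measured within 3 mm of its disc centre in both cameras, against the 12 mm allowed.
- **Height:** every stamp top was at 20 mm plus its own height, to about 1 mm, so they all rest on their discs.
- **Other objects:** the salt pot showed no measurable movement. The turquoise and purple look-alikes and the shaker were not touched.
- **Robot:** the gripper was open and clear of everything.

The two cameras disagreed by 2–4 mm in y, which was expected from their calibration. I averaged them, and no check failed.

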